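# Put the ferrite E-core away in its nest of the kit tray

## Robot

A 6-joint arm with a two-finger parallel gripper is mounted at the origin on the work surface. World frame = base frame: x ahead of the robot, y to its left, z up, the work surface at z = 0. Lengths are in m, angles in rad, forces in N, time in s.
With the tool pointing down it reaches from about 0.375 to 0.975 m from the base axis. Payload 3.8 kg.
Tool frame: the origin (TCP) lies at the very end of the fingers, on their centre line; the grasp point (between the pads) lies 19 mm behind it; z points along the fingers, y is the line along which they close (so a half turn about z gives the same grasp; the last joint's range is limited). The gripper opens to 85 mm and grips with 20 to 120 N. Pads are 22 mm wide; open, the fingers measure 114 mm over their backs; the gripper's body (76 mm by 85 mm) begins 54 mm behind the grasp point. The pads swing forward as they close: fully open they stand 13 mm farther back than shut.
Start: joints at [-1.227, 0.264, 1.604, -0, 1.274, -0.037], TCP at [0.251, -0.627, 0.206] pointing down, gripper open.
Joint ranges: [-2.63, 2.63], [-0.94, 2.18], [0.31, 2.57], [-1.31, 4.45], [0, 2.66], [-2.55, 2.55]. Speed limits (rad/s): [2.57, 2.57, 3.14, 3.14, 3.14, 3.14].

## Interface

Orientations are given as a rotation vector (axis times angle).
In Python, from workcell import * gives the robot as it stands.
- The arm moves only by the shell command python3 -m crank 'ROWS' [OPENING] [FORCE]. ROWS is JSON, a list that holds one entry, the list of rows, each a list of 6 numbers: the shift along the tool's x, y, z in cm, then the turn, a rotation vector about the tool's x, y, z in rad. In form: [[[dx, dy, dz, ax, ay, az], ...]]. A call has 1 to 8 rows; each row shifts and turns the commanded pose from where the row before left it, along the tool's axes as they then stand; what a row does not reach is not made up. A row lasts 1/12 s, in which the tool goes at most 41.7 mm and 7.16 degrees, less where a joint would pass 70% of its speed; a pose out of reach is approached as far as the arm can. A call with a gripper value outside its range is refused whole. OPENING is the finger opening in cm, from 0 to 8.54, set as the call begins (- or left out, the last holds). The fingers move at their own pace and stop on an object; FORCE is the grip in N (left out, the last holds). Time passes only in rows, so rows that do not move let the fingers close. It gives the time, the measured TCP pose, the force, the opening and the grip force at its end, in the units of the state.
- read_state(): the state, without advancing time (a new reading comes with each control period).
- read_camera(name): name is "side" or "top"; returns the picture (420x560x3 uint8, blue, green, red); there is no depth.
- camera_model(name): a dict with "camera_matrix" (3x3 intrinsics, pixels), "R" (3x3) and "t" (3): a world point X has camera coordinates R X + t. Camera axes: x right, y down, z forward; pixel columns grow to the right and rows downward; lengths in m; the calibration is good to about 2 mm. A picture is of the moment at which its call begins. camera_model takes no time and is no camera call.
- finish_job(): hands the job in; it is judged then, once.
The state is a dict: "time": time; "q": joint angles; "joint_vel": joint speeds; "joint_torque": joint torques, N m; "tool_pos": TCP position; "tcp_rot": TCP orientation; "wrist_force": force on the tool from outside, world axes, zero at the start; "torque": the same for the moment, N m; "width": opening from 0.0 (shut) to 1.0 (fully open); "grip_force": force on a finger pad.
Only numpy, scipy, OpenCV 4.12 (cv2) and the standard library are available. Lean on these libraries where they do the work, as an engineer would, in place of code of your own. Each camera call takes 0.05 s, during which the arm holds its last target. There are 200 camera calls.

## Task

The E-shaped ferrite core stands on its leg ends on the bench; put it away in the light-blue tray, lying flat and fully home in the empty nest that has its outline (two ribs for its two slots). First lay it down flat on the bench and let go of it, then take it again another way, by its back and leg ends, to set it into the nest, and let go. Ferrite chips: never drop it or let it topple over, and leave the U-core, the yoke, the bottle and the mug where they are.

Things in the scene. Friction and masses are not known exactly. Their poses are not given: they have to be found in the camera images.
- e_core: The E-core: dark grey ferrite, 66 mm wide (own y), 56 mm from leg ends to back (own z), 26 mm thick (own x), 350 g. Back bar 16 mm deep; legs 40 mm long, the middle 22 mm wide, the outer 11 mm, two 11 mm slots between. Starts standing on its leg ends. Origin: middle of the plane of the leg ends; own z points to the back. Both flat faces (+x, -x) are alike.
- e_core_mid (a point): The middle of the E-core's outline and thickness (28 mm along its own z from e_core); axes as the core's.
- nest_e: The E-core's nest: fixed light-blue block, dark floor, 120 (own x) x 82 (own y) x 26 mm high, z up, origin under its centre. Centred pocket 58.4 x 68.4 mm, 20 mm deep, its floor 6 mm above the origin: 1.2 mm of room each side; the core stands 6 mm proud when home. At both x ends a finger well, 48 mm wide, 27 mm long, as deep, opens onto the core's back and leg ends.
- nest_e_seat (a point): Where e_core_mid lies when the E-core is home (19 mm above nest_e's origin); axes as the nest's. Two ribs 8 mm wide, 16 mm high above the floor, at own y = +16.5 and -16.5 mm, own x = -10 to +27 mm, fill the core's slots: its back goes at own -x, its legs point to own +x, which is roughly away from the robot.
- nest_u: The U-core's nest, empty: same block, but one middle rib 26 mm wide. The three nests change places in the tray.
- nest_i: The nest with the straight yoke in it: same block, pocket 18.4 mm by 68.4 mm.
- tray: The light-blue tray, fixed, 134 x 272 mm, rim 14 mm high, floor 5 mm thick, on which the three nests stand side by side (86 mm apart along its own y). Origin under its centre.
- u_core: The U-core, bystander: like the E-core, 66 x 56 x 26 mm, stands on its leg ends, but two legs 18 mm wide and no middle leg. Origin: middle of the plane of its leg ends. It and the E-core may change places.
- u_core_mid (a point): The middle of the U-core, 28 mm above its origin.
- i_yoke: The yoke, bystander: plain ferrite bar 16 x 66 x 26 mm (x, y, z) in its nest. Origin under its centre.
- wash_bottle: Bystander: white plastic bottle, 60 mm across, 150 mm high, red cap. Origin under its centre.
- mug: Bystander: orange plastic measuring mug, 76 mm across, 85 mm high. Origin under its centre.
Things that resemble listed ones, but are neither listed nor needed, are in the scene too. What is shaped like the e_core but orange, pink or white is not meant.

How it is judged:
On the way:
1. the E-core lies flat on the bench, let go of (angle between the x axis of e_core and the z axis of nest_e, either way round below 0.08 rad and height (world z) of e_core_mid below 0.017 m and contact force between e_core and the fingers below 0.1 N and linear speed of e_core below 0.02 m/s and angular speed of e_core below 0.2 rad/s), for 0.2 s.
At the end, for the whole second after the job is handed in: The E-core lies flat and fully home in its nest (its middle within 3 mm of the seat sideways and 2 mm in height, level within 0.06 rad), at rest and released; U-core, yoke, bottle and mug within 12 mm of where they stood (x of e_core_mid in the frame of nest_e_seat between -0.003 and 0.003 m and y of e_core_mid in the frame of nest_e_seat between -0.003 and 0.003 m and z of e_core_mid in the frame of nest_e_seat between -0.003 and 0.002 m and angle between the x axis of e_core and the z axis of nest_e, either way round below 0.06 rad and angle between the z axis of e_core and the x axis of nest_e, either way round below 0.08 rad and contact force between e_core and the fingers below 0.1 N and linear speed of e_core below 0.02 m/s and angular speed of e_core below 0.2 rad/s and not (distance of u_core_mid from where it was at the start of the episode above 0.012 m) and not (distance of i_yoke from where it was at the start of the episode above 0.012 m) and not (distance of wash_bottle from where it was at the start of the episode above 0.012 m) and not (distance of mug from where it was at the start of the episode above 0.012 m)); the robot touches nothing.
It fails at once if the E-core is dropped or topples: moving free of the fingers faster than 0.45 m/s or 14 rad/s (contact force between e_core and the fingers below 0.1 N and (linear speed of e_core above 0.45 m/s or angular speed of e_core above 14 rad/s)).
It fails at once if the U-core, the yoke, the bottle or the mug is moved by more than 12 mm (distance of any of u_core_mid, i_yoke, wash_bottle, mug from where it was at the start of the episode above 0.012 m).
It also fails if it takes over 54 s, if anything falls off the work surface, if the arm or the gripper's body presses on something with over 40 N, if the wrist force passes 120 N, or if a joint passes its speed limit or range.

## Working session

There is one attempt and no reset: what is moved stays moved. The work goes in short steps, Python scripts to look and compute and a shell command to move; the robot and the scene stay as the last step left them, time stands still between calls to the robot, and variables do not carry over. Pictures are saved under pics/ and viewed, at most 10 in all, crops included, and the job is handed in when it is done.

```bash
mkdir -p pics; ls; python3 - <<'E'
from workcell import *
import cv2,numpy as np
for n in("side","top"):
    im=read_camera(n);cv2.imwrite(f"pics/{n}0.png",im)
    m=camera_model(n);R=np.array(m["R"]);print(n,np.round(m["camera_matrix"],1).tolist(),np.round(-R.T@np.array(m["t"]),3),np.round(R,3).tolist())
print(read_state())
E
```

```text
pics
side [[396.6, 0.0, 277.3], [0.0, 396.6, 211.9], [0.0, 0.0, 1.0]] [0.22  0.419 0.68 ] [[-0.793, -0.609, 0.006], [-0.443, 0.571, -0.691], [0.418, -0.551, -0.723]]
top [[544.1, 0.0, 281.2], [0.0, 544.1, 216.3], [0.0, 0.0, 1.0]] [ 0.488 -0.066  1.283] [[0.029, -1.0, 0.003], [-0.998, -0.029, -0.056], [0.056, -0.001, -0.998]]
{'time': 0.1, 'q': array([-1.22689580e+00,  2.64695677e-01,  1.60527838e+00, -1.47338261e-05,
        1.27366392e+00, -3.69119631e-02]), 'joint_vel': array([-0.00065266, -0.00277195, -0.00239538, -0.00107687,  0.00085079,
       -0.00024006]), 'joint_torque': array([ 9.36704200e-04, -5.16704750e+01, -3.68590271e+01, -1.04746735e-05,
        6.31075280e-03,  6.57265335e-07]), 'tool_pos': array([ 0.25062383, -0.62597317,  0.2050524 ]), 'tcp_rot': array([-3.08283204e+00, -5.94195490e-01,  5.12744968e-04]), 'wrist_force': array([ 0.25338626,  0.99612813, -0.36622419]), 'torque': array([0.04819165, 0.00500815, 0.01703547]), 'grip_force': 0.0, 'width': 0.9987417021215254}
```

View pics/side0.png

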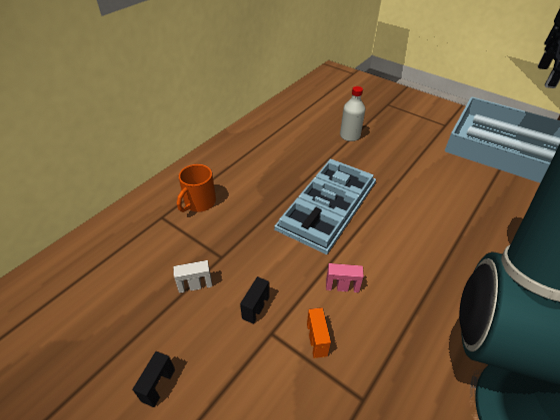

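View pics/top0.png

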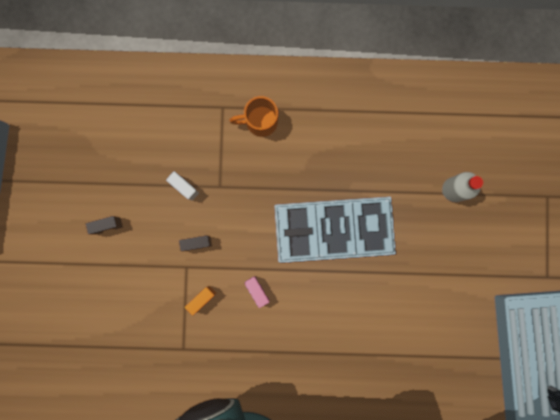

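The side view shows dark cores at (255,300) and (154,378), with white (192,276), pink (345,277) and orange (319,332) decoys. In the top view the dark cores are at (195,243) and (103,226). The nests are: yoke (297,232), two ribs (335,228), one wide rib (374,225).

Candidates for the E-core, by side-view pixel: dark (255,300), dark (154,378), white (192,276), pink (345,277), orange (319,332). Only a dark one can be meant, and one of those two is the U-core, so I'll check both in a close crop.

```bash
python3 - <<'E'
import cv2,numpy as np
s=cv2.imread("pics/side0.png");t=cv2.imread("pics/top0.png")
g=lambda a:np.clip(a.astype(float)*2.2,0,255).astype(np.uint8)
a=cv2.resize(g(s[270:410,125:285]),(400,350),interpolation=3)
b=cv2.resize(t[190:270,265:405],(400,229),interpolation=3)
c=cv2.resize(g(t[205:265,80:220]),(400,171),interpolation=3)
d=cv2.resize(s[155:255,270:380],(400,364),interpolation=3)
L=np.vstack([a,b]);Rr=np.vstack([c,d]);h=max(len(L),len(Rr))
p=lambda x:cv2.copyMakeBorder(x,0,h-len(x),0,0,0)
cv2.imwrite("pics/crop1.png",np.hstack([p(L),p(Rr)]))
E
```

```text
(no output)
```

View pics/crop1.png

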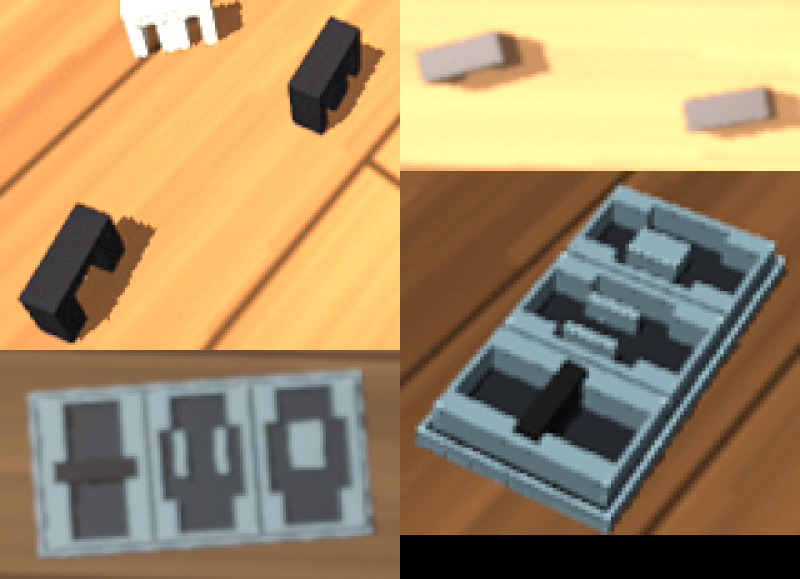

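The crop shows that the core at side (255,300) / top (195,243) has a middle leg, so it is the E-core. The one at side (154,378) / top (103,226) has a single gap, so it is the U-core. The two-rib nest is the middle one of the tray. Next I measure the poses.

```bash
cat > h.py <<'E'
from workcell import *
import cv2,numpy as np
from scipy.spatial.transform import Rotation as Ro
def cast(n,px,z):
    m=camera_model(n);R=np.array(m["R"]);c=-R.T@np.array(m["t"])
    p=np.c_[np.atleast_2d(px),np.ones(len(np.atleast_2d(px)))]
    d=(R.T@np.linalg.inv(m["camera_matrix"])@p.T).T
    return c+d*((z-c[2])/d[:,2])[:,None]
def blob(mask,near):
    n,l,s,c=cv2.connectedComponentsWithStats(mask.astype(np.uint8))
    i=min((i for i in range(1,n) if s[i,4]>25),key=lambda i:np.hypot(*(c[i]-near)))
    return (l==i).astype(np.uint8)
def rect(n,b,z):
    """min-area rectangle of a blob (pixel areas grown half a px) cast on plane z: centre, sides mm, yaw of long side deg"""
    cs=max(cv2.findContours(b,cv2.RETR_EXTERNAL,cv2.CHAIN_APPROX_NONE)[0],key=len)[:,0].astype(float)
    w=cast(n,cs,z)[:,:2]*1000
    (c,(a,bb),t)=cv2.minAreaRect(w.astype(np.float32))
    px=2.3 if n=="top" else 1.6
    if a<bb:a,bb,t=bb,a,t+90
    return np.round(c,1),np.round([a+px,bb+px],1),round(t,1)
E
python3 - <<'E'
from h import *
t=cv2.imread("pics/top0.png").astype(int)
print(t[236:252:1,195].tolist());print(t[243,172:216].tolist())
tb=((t[...,0]-t[...,2])>8)&(t.sum(2)>230)
b=blob(tb,(335,229));b=cv2.morphologyEx(b,cv2.MORPH_CLOSE,np.ones((3,3)))
print("tray z14",rect("top",b,.014))
E
```

```text
[[71, 103, 136], [70, 88, 111], [75, 81, 92], [77, 81, 88], [77, 81, 87], [76, 80, 87], [78, 81, 89], [76, 81, 88], [77, 80, 88], [77, 80, 88], [76, 80, 87], [72, 76, 84], [61, 68, 80], [48, 63, 82], [46, 68, 92], [46, 70, 97]]
[[76, 116, 153], [77, 116, 153], [77, 116, 153], [78, 117, 154], [77, 115, 153], [76, 113, 151], [74, 105, 138], [73, 91, 114], [76, 83, 95], [79, 82, 89], [80, 84, 91], [79, 83, 90], [79, 82, 89], [78, 82, 89], [79, 82, 90], [78, 81, 89], [79, 81, 89], [79, 82, 89], [78, 81, 88], [78, 82, 88], [78, 81, 88], [78, 82, 88], [77, 80, 88], [76, 81, 88], [77, 81, 88], [76, 80, 88], [77, 80, 88], [76, 79, 87], [76, 80, 87], [75, 79, 87], [75, 79, 86], [76, 78, 86], [75, 79, 87], [75, 78, 86], [75, 78, 85], [71, 75, 83], [60, 64, 73], [41, 48, 61], [32, 45, 59], [36, 53, 74], [44, 66, 90], [48, 72, 97], [48, 71, 98], [48, 71, 98]]
tray z14 (array([ 533.1, -194.1]), array([272.4, 134.9]), 95.8)
```

```bash
python3 - <<'E'
from h import *
t=cv2.imread("pics/top0.png").astype(int)
m=((t[...,2]-t[...,0])<25)&(t[...,0]>58)&(t.sum(2)<275)
print("E top z56",rect("top",blob(m,(195,243)),.056),"U",rect("top",blob(m,(103,226)),.056))
# side cross-check: E top face corners in side view (dark mask bounding)
s=cv2.imread("pics/side0.png").astype(int)
b=blob((s.max(2)<60),(255,300));print(b.sum(),cv2.boundingRect(b))
a=cv2.approxPolyDP(max(cv2.findContours(b,0,2)[0],key=len),3,True)[:,0]
for p in a:print(p,np.round(cast("side",p,.056)[0,:2]*1000,1),np.round(cast("side",p,0)[0,:2]*1000,1))
# nest edges: rows of tray edges, fit lines
tb=((t[...,0]-t[...,2])>8)&(t.sum(2)>230)
bb=cv2.morphologyEx(blob(tb,(335,229)),cv2.MORPH_CLOSE,np.ones((3,3)))
cols=np.arange(284,388);
for nm,r in(("up",[np.flatnonzero(bb[:,c])[0]-.5 for c in cols]),("low",[np.flatnonzero(bb[:,c])[-1]+.5 for c in cols])):
    w=cast("top",np.c_[cols,r],.014);k=np.polyfit(w[:,1],w[:,0],1);print(nm,"yaw deg",-np.degrees(np.arctan(k[0])),"x at y=-.194",np.polyval(k,-.194))
# ribs
for n in((329,227),(342,225)):
    q=blob(tb,n);print(rect("top",q,.027),q.sum())
E
```

```text
E top z56 (array([491.5, 126.8]), array([65.1, 25.8]), 101.7) U (array([526.6, 338.1]), array([65.4, 25.8]), 106.7)
857 (240, 277, 30, 47)
[258 277] [505.8  99.7] [531.4  71.1]
[240 304] [494.6 163.7] [519.2 140.9]
[242 318] [473.7 182.3] [496.5 161.1]
[253 323] [452.5 177.9] [473.4 156.3]
[255 314] [460.8 162.6] [482.4 139.7]
[260 313] [455.1 155.8] [476.2 132.2]
[269 297] [462.6 120.9] [484.4  94.2]
[268 282] [484.   96.9] [507.7  68.1]
up yaw deg 5.731595268778892 x at y=-.194 0.5997616884612861
low yaw deg 5.735398185015323 x at y=-.194 0.46669539976674657
(array([ 532.7, -192.7]), array([269.7, 133.6]), 95.8) 3915
(array([ 532.7, -192.7]), array([269.7, 133.6]), 95.8) 3915
```

```bash
cat >> h.py <<'E'
def frame(yaw,tilt=0):
    """tool rotation, vertical down at heading yaw (tool x outward at yaw, deg), then tilted about tool y (deg)"""
    c,s=np.cos(np.radians(yaw)),np.sin(np.radians(yaw))
    return Ro.from_matrix(np.array([[c,s,0],[s,-c,0],[0,0,-1]]).T)*Ro.from_euler('y',tilt,degrees=True)
def go(p,R):
    """prints the shift (cm, present tool axes), then turn to reach p,R"""
    st=read_state();R0=Ro.from_rotvec(st["tcp_rot"])
    d=R0.inv().apply(np.array(p)-st["tool_pos"])*100; r=(R0.inv()*R).as_rotvec()
    print("t",round(st["time"],2),"shift cm",d.round(2),"turn",r.round(4),"rows>=",round(np.linalg.norm(d)/4,1),round(np.linalg.norm(r)/.125,1))
E
python3 - <<'E'
from h import *
for ti in(45,-45):print(frame(11.7,ti).as_matrix()[:,2])
go([.53,.135,.26],frame(11.7))
E
```

```text
[ 0.69241509  0.14339227 -0.70710678]
[-0.69241509 -0.14339227 -0.70710678]
t 0.1 shift cm [ 54.22 -60.27  -5.37] turn [-2.000e-03  1.000e-04  1.766e-01] rows>= 20.3 1.4
```

```bash
R='[2.26,-2.51,-0.22,0,0,0]'; python3 -m crank '[[[2.2,-2.5,-0.6,0,0,0],[2.2,-2.5,-0.6,0,0,0],[2.2,-2.5,-0.6,0,0,0],[2.2,-2.5,-0.6,0,0,0],[2.2,-2.5,-0.6,0,0,0],[2.2,-2.5,-0.6,0,0,0],[2.2,-2.5,-0.6,0,0,0],[2.2,-2.5,-0.6,0,0,0]]]' 8.5
python3 -m crank '[[[2.3,-2.5,0,0,0,0],[2.3,-2.5,0,0,0,0],[2.3,-2.5,0,0,0,0],[2.3,-2.5,0,0,0,0],[2.3,-2.5,0,0,0,0],[2.3,-2.5,0,0,0,0],[2.3,-2.5,0,0,0,0],[2.3,-2.5,0,0,0,0]]]'
python3 -m crank '[[[2.3,-2.5,0,0,0,0.02],[2.3,-2.5,0,0,0,0.02],[2.3,-2.5,0,0,0,0.02],[2.3,-2.5,0,0,0,0.02],[2.3,-2.5,0,0,0,0.02],[2.3,-2.5,0,0,0,0.02],[2.3,-2.5,0,0,0,0.02],[2.3,-2.5,0,0,0,0.02]]]'
python3 -c "
from h import *
go([.53,.135,.26],frame(11.7))"
```

```text
time: 0.77
tool_pos: [0.3399, -0.3737, 0.254]
tcp_rot: [-3.084, -0.594, 0.0]
wrist_force: [0.0, 0.4, 0.3]
width: 0.991
grip_force: 0.0
time: 1.43
tool_pos: [0.4363, -0.1198, 0.254]
tcp_rot: [-3.085, -0.594, 0.0]
wrist_force: [1.1, -0.7, 0.8]
width: 0.999
grip_force: 0.0
time: 2.1
tool_pos: [0.5503, 0.1267, 0.2537]
tcp_rot: [3.122, 0.345, -0.001]
wrist_force: [0.6, -0.9, 0.9]
width: 0.995
grip_force: 0.0
t 2.1 shift cm [-1.8  -1.26 -0.62] turn [0.0001 0.0008 0.0161] rows>= 0.6 0.1
```

```bash
python3 -m crank '[[[-1,-0.6,0,0,0,0.016],[-0.8,-0.6,0,0,-0.11,0],[0,0,0,0,-0.11,0],[0,0,0,0,-0.11,0],[0,0,0,0,-0.11,0],[0,0,0,0,-0.11,0],[0,0,0,0,-0.11,0],[0,0,0,0,-0.11,0]]]'
python3 - <<'E'
from h import *
print(read_state()["q"].round(2))
T=frame(11.7,-45);z=T.as_matrix()[:,2]
g=np.array([.4915,.1268,.028])+.005*z
go(g-.13*z,T);go(g,T)
E
```

```text
time: 2.77
tool_pos: [0.5308, 0.133, 0.2544]
tcp_rot: [2.825, 0.29, -1.152]
wrist_force: [0.4, 0.1, -0.6]
width: 0.995
grip_force: 0.0
[ 0.2   0.55  1.32 -0.    2.05  1.57]
t 2.77 shift cm [13.13 -0.18  6.47] turn [ 0.0005 -0.0112  0.0005] rows>= 3.7 0.1
t 2.77 shift cm [12.99 -0.19 19.47] turn [ 0.0005 -0.0112  0.0005] rows>= 5.9 0.1
```

```bash
python3 -m crank '[[[3.3,-0.05,1.6,0,-0.011,0],[3.3,-0.05,1.6,0,0,0],[3.3,-0.05,1.6,0,0,0],[3.2,-0.05,1.6,0,0,0],[0,0,0,0,0,0]]]'
python3 -m crank '[[[0,0,2,0,0,0],[0,0,2,0,0,0],[0,0,2,0,0,0],[0,0,2,0,0,0],[0,0,0,0,0,0]]]'
python3 - <<'E'
from h import *
T=frame(11.7,-45);z=T.as_matrix()[:,2]
go(np.array([.4915,.1268,.028])+.005*z,T)
a=cv2.resize(read_camera("side")[200:360,160:340],(540,480),interpolation=3)
b=cv2.resize(read_camera("top")[180:300,140:260],(240,240),interpolation=3)
cv2.imwrite("pics/pre.png",np.clip(np.hstack([a,np.vstack([b,0*b])])*1.6,0,255).astype(np.uint8))
E
```

```text
time: 3.18
tool_pos: [0.5741, 0.144, 0.107]
tcp_rot: [2.812, 0.289, -1.178]
wrist_force: [-1.7, -0.8, -2.3]
width: 0.994
grip_force: 0.0
time: 3.6
tool_pos: [0.5181, 0.1324, 0.0589]
tcp_rot: [2.816, 0.289, -1.17]
wrist_force: [0.1, -1.2, -1.0]
width: 0.997
grip_force: 0.0
t 3.6 shift cm [0.27 0.01 4.61] turn [0.0004 0.002  0.0005] rows>= 1.2 0.0
```

View pics/pre.png

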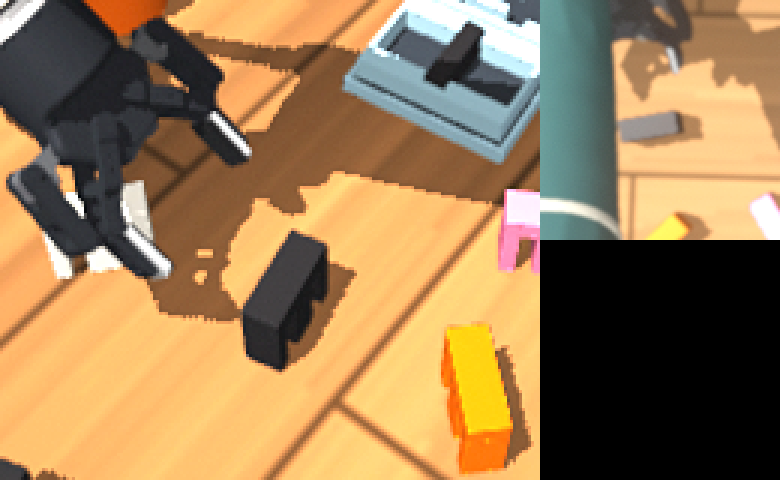

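The picture shows the open tips at crop (245,155) and (165,270), straddling the axis of the E-core, whose centre is at crop (285,300). The white decoy is clear. I'll finish the approach and grip.

```bash
python3 -m crank '[[[0.25,0,1.2,0,0,0],[0,0,1.2,0,0,0],[0,0,1.2,0,0,0],[0,0,1,0,0,0],[0,0,0,0,0,0]]]'
python3 -m crank '[[[0,0,0,0,0,0],[0,0,0,0,0,0],[0,0,0,0,0,0],[0,0,0,0,0,0],[0,0,0,0,0,0],[0,0,0,0,0,0],[0,0,0,0,0,0],[0,0,0,0,0,0]]]' 5.5 50
python3 - <<'E'
from h import *
T=frame(11.7,-45);z=T.as_matrix()[:,2]
go(np.array([.4915,.1268,.028])+.005*z,T)
E
```

```text
time: 4.12
tool_pos: [0.489, 0.1263, 0.0238]
tcp_rot: [2.817, 0.29, -1.168]
wrist_force: [-0.5, 0.2, -0.1]
width: 0.996
grip_force: 0.0
time: 4.78
tool_pos: [0.4921, 0.127, 0.0256]
tcp_rot: [2.821, 0.29, -1.161]
wrist_force: [0.8, 0.4, 0.0]
width: 0.644
grip_force: 0.0
t 4.78 shift cm [-0.22  0.01  0.37] turn [ 0.0004 -0.0046  0.0004] rows>= 0.1 0.0
```

```bash
python3 - <<'E'
from h import *
a=cv2.resize(read_camera("side")[240:360,190:310],(480,480),interpolation=3)
b=cv2.resize(read_camera("top")[180:300,140:260],(300,300),interpolation=3);b=np.vstack([b,np.zeros((180,300,3),np.uint8)])
cv2.imwrite("pics/g1.png",np.clip(np.hstack([a,b])*2.0,0,255).astype(np.uint8))
print(read_state())
E
```

```text
{'time': 4.8833, 'q': array([ 2.03930214e-01,  6.96288755e-01,  1.54839229e+00, -5.59948962e-04,
        1.67785135e+00,  1.57014031e+00]), 'joint_vel': array([ 8.16236153e-04,  1.30824044e-03,  1.77658981e-03, -4.28648707e-04,
       -8.13915108e-04,  8.84255482e-05]), 'joint_torque': array([-2.13041960e-03, -6.25022650e+01, -2.62866479e+01, -2.51595877e-03,
        3.75616550e+00, -1.46992484e-04]), 'tool_pos': array([0.49206107, 0.12697571, 0.02549201]), 'tcp_rot': array([ 2.82048776,  0.28976836, -1.16092924]), 'wrist_force': array([ 0.1039891 ,  0.11503119, -0.05017124]), 'torque': array([ 0.10809359, -0.31913195,  0.00359913]), 'grip_force': 0.0, 'width': 0.6408123492066634}
```

View pics/g1.png

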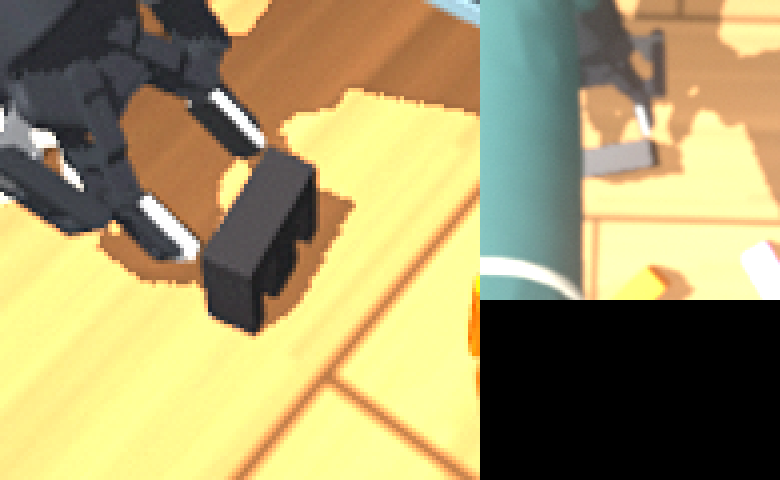

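```bash
python3 - <<'E'
from h import *
st=read_state();R=Ro.from_rotvec(st["tcp_rot"]).as_matrix();p=np.array(st["tool_pos"])
m=camera_model("side")
def pr(X):
    c=np.array(m["R"])@X+np.array(m["t"]);u=np.array(m["camera_matrix"])@c;return (u[:2]/u[2]).round(1)
for s in(0,.01,.02,.03,.04,.05):
    print(s,[pr(p-s*R[:,2]+k*R[:,1]) for k in(-.0275,-.0345,.0275,.0345)])
# core corners predicted
e=frame(11.7).as_matrix()
for h in(.056,0):print([pr(np.array([.4915,.1268,h])+a*.013*e[:,0]+b*.033*e[:,1]) for a in(-1,1) for b in(-1,1)])
E
```

```text
0 [array([247.9, 311.3]), array([246. , 314.4]), array([261.6, 288.3]), array([263.3, 285.6])]
0.01 [array([244.3, 307.8]), array([242.4, 310.9]), array([258.3, 284.9]), array([259.9, 282.1])]
0.02 [array([240.7, 304.3]), array([238.8, 307.4]), array([254.9, 281.5]), array([256.6, 278.7])]
0.03 [array([237.1, 300.8]), array([235.2, 303.8]), array([251.5, 278. ]), array([253.2, 275.2])]
0.04 [array([233.5, 297.2]), array([231.5, 300.3]), array([248.1, 274.5]), array([249.8, 271.8])]
0.05 [array([229.8, 293.6]), array([227.8, 296.6]), array([244.6, 271. ]), array([246.4, 268.2])]
[array([252.3, 308. ]), array([269.1, 279.8]), array([239.5, 302.3]), array([256.8, 274.7])]
[array([253.5, 323.5]), array([269.3, 295.9]), array([241.4, 317.9]), array([257.6, 290.9])]
```

The tips closed just in front of the core's +x face: they end at its silhouette, side (239,304) and (256,277), because the open pads stand recessed. The core has not moved. I'll back off, open, and go about 11 mm deeper.

```bash
python3 -m crank '[[[0,0,-1,0,0,0],[0,0,-1,0,0,0],[0,0,-1,0,0,0],[0,0,-1,0,0,0],[0,0,0,0,0,0],[0,0,0,0,0,0],[0,0,0,0,0,0]]]' 8.5 50
python3 - <<'E'
from h import *
s=read_camera("side").astype(int)
b=blob((s.max(2)<60),(258,302));print(b.sum(),cv2.boundingRect(b))
T=frame(11.7,-45);z=T.as_matrix()[:,2]
go(np.array([.4915,.1268,.028])+.011*z,T)
E
```

```text
time: 5.47
tool_pos: [0.5197, 0.1327, 0.0539]
tcp_rot: [2.821, 0.29, -1.161]
wrist_force: [-0.1, -0.6, -0.2]
width: 0.993
grip_force: 0.0
809 (241, 277, 28, 47)
t 5.52 shift cm [-0.21  0.    4.91] turn [ 0.0004 -0.0036  0.0004] rows>= 1.2 0.0
```

```bash
python3 -m crank '[[[-0.2,0,1.3,0,0,0],[0,0,1.3,0,0,0],[0,0,1.2,0,0,0],[0,0,1.2,0,0,0],[0,0,0,0,0,0],[0,0,0,0,0,0]]]'
python3 -m crank '[[[0,0,0,0,0,0],[0,0,0,0,0,0],[0,0,0,0,0,0],[0,0,0,0,0,0],[0,0,0,0,0,0],[0,0,0,0,0,0],[0,0,0,0,0,0],[0,0,0,0,0,0]]]' 5.5 50
python3 - <<'E'
from h import *
T=frame(11.7,-45);z=T.as_matrix()[:,2]
go(np.array([.4915,.1268,.028])+.011*z,T)
E
```

```text
time: 6.02
tool_pos: [0.4825, 0.125, 0.0192]
tcp_rot: [2.819, 0.29, -1.164]
wrist_force: [0.4, 0.5, 0.3]
width: 0.995
grip_force: 0.0
time: 6.68
tool_pos: [0.4851, 0.1258, 0.021]
tcp_rot: [2.823, 0.29, -1.158]
wrist_force: [3.4, 2.4, 6.0]
width: 0.732
grip_force: 53.5
t 6.68 shift cm [-0.04  0.03  0.15] turn [-0.0001 -0.0069  0.0006] rows>= 0.0 0.1
```

```bash
python3 -m crank '[[[0.15,0,-0.15,0,0,0],[0.3,0,-0.3,0,0,0],[0.35,0,-0.35,0,0,0],[0.35,0,-0.35,0,0,0],[0,0,0,0,0,0],[0,0,0,0,0,0]]]' 
python3 - <<'E'
from h import *
a=cv2.resize(read_camera("side")[240:360,190:310],(480,480),interpolation=3)
cv2.imwrite("pics/g2.png",np.clip(a*2.0,0,255).astype(np.uint8))
E
```

```text
time: 7.18
tool_pos: [0.4994, 0.1285, 0.0195]
tcp_rot: [2.82, 0.29, -1.163]
wrist_force: [-3.0, 1.0, 1.7]
width: 0.725
grip_force: 54.3
```

View pics/g2.png

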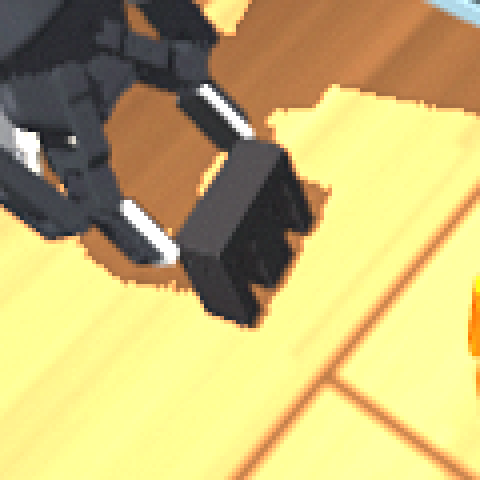

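I moved along the wrong axis: the tool went outward, not up, and the core has tilted slightly in the fingers, still held at its upper +x edge. I'll undo that at once and stand it back up.

```bash
python3 -m crank '[[[-0.25,0,0.25,0,0,0],[-0.3,0,0.3,0,0,0],[-0.3,0,0.3,0,0,0],[-0.3,0,0.3,0,0,0],[0,0,0,0,0,0],[0,0,0,0,0,0]]]' 
python3 - <<'E'
from h import *
s=read_camera("side");a=s.astype(int)
b=blob((a.max(2)<60),(255,300));print(cv2.boundingRect(b))
cv2.imwrite("pics/g3.png",np.clip(cv2.resize(s[240:360,190:310],(480,480),interpolation=3)*2.0,0,255).astype(np.uint8))
E
```

```text
time: 7.73
tool_pos: [0.4857, 0.1257, 0.0211]
tcp_rot: [2.824, 0.29, -1.154]
wrist_force: [3.5, 2.3, 7.4]
width: 0.725
grip_force: 58.0
(169, 214, 101, 109)
```

View pics/g3.png

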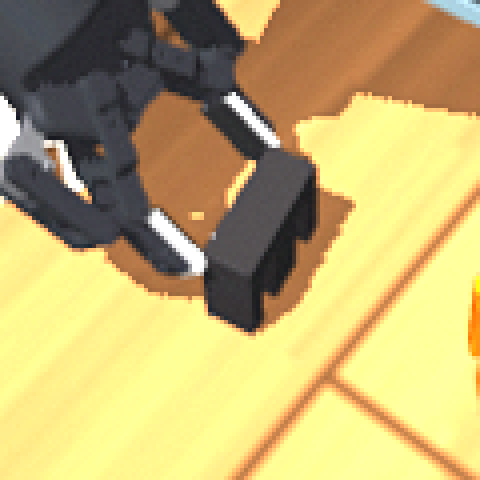

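The core is upright again at its old place, with the white pad ends only on its +x edge at crop (205,268) and (275,145). So the real pad ends lie about 20 mm behind the reported TCP at this opening. I'll open and go 18 mm deeper.

```bash
python3 -m crank '[[[0,0,0,0,0,0],[0,0,0,0,0,0],[0,0,0,0,0,0],[0,0,0,0,0,0],[0,0,0,0,0,0]]]' 8.5 50
python3 -m crank '[[[0,0,0.5,0,0,0],[0,0,0.5,0,0,0],[0,0,0.4,0,0,0],[0,0,0.4,0,0,0],[0,0,0,0,0,0],[0,0,0,0,0,0]]]'
python3 -m crank '[[[0,0,0,0,0,0],[0,0,0,0,0,0],[0,0,0,0,0,0],[0,0,0,0,0,0],[0,0,0,0,0,0],[0,0,0,0,0,0],[0,0,0,0,0,0],[0,0,0,0,0,0]]]' 5.5 50
python3 - <<'E'
from h import *
s=read_camera("side")
cv2.imwrite("pics/g4.png",np.clip(cv2.resize(s[240:360,190:310],(480,480),interpolation=3)*2.0,0,255).astype(np.uint8))
E
```

```text
time: 8.2
tool_pos: [0.4834, 0.125, 0.0194]
tcp_rot: [2.82, 0.29, -1.162]
wrist_force: [0.0, -0.3, 0.9]
width: 0.997
grip_force: 0.0
time: 8.7
tool_pos: [0.4708, 0.1225, 0.0068]
tcp_rot: [2.82, 0.29, -1.162]
wrist_force: [-0.3, 0.1, 0.3]
width: 0.995
grip_force: 0.0
time: 9.37
tool_pos: [0.4721, 0.1227, 0.0074]
tcp_rot: [2.821, 0.29, -1.159]
wrist_force: [4.0, 0.0, 4.0]
width: 0.762
grip_force: 56.4
```

View pics/g4.png

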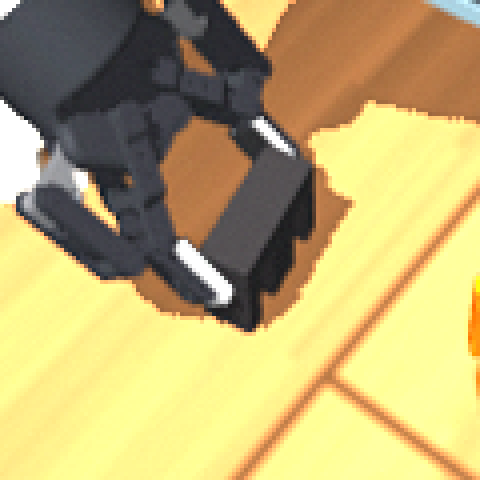

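The pads now sit well on the end faces: the near pad end is at crop (228,293), the middle of the end face, and the width reads 65 mm. I'll firm the grip, lift straight up and check.

```bash
python3 -m crank '[[[0,0,0,0,0,0],[0,0,0,0,0,0],[-0.3,0,-0.3,0,0,0],[-0.6,0,-0.6,0,0,0],[-0.9,0,-0.9,0,0,0],[-0.9,0,-0.9,0,0,0],[-0.9,0,-0.9,0,0,0],[-0.6,0,-0.6,0,0,0]]]' 5.5 80
python3 - <<'E'
from h import *
s=read_camera("side").astype(int)
T=frame(11.7,-45);z=T.as_matrix()[:,2]
go([.55,.02,.13],T)
go([.55,.02,.13],frame(5.7,45))
E
```

```text
time: 10.08
tool_pos: [0.4716, 0.1228, 0.0685]
tcp_rot: [2.822, 0.29, -1.159]
wrist_force: [-0.0, 0.5, -5.0]
width: 0.753
grip_force: 88.5
t 10.13 shift cm [-0.3  11.65 -8.14] turn [ 0.0004 -0.0082  0.0005] rows>= 3.6 0.1
t 10.13 shift cm [-0.3  11.65 -8.14] turn [-5.0000e-04  1.5611e+00  1.1690e-01] rows>= 3.6 12.5
```

```bash
python3 -m crank '[[[0,1,-0.7,0,0,0],[0,1.7,-1.3,0,0,0],[0,2,-1.5,0,0,0],[0,2,-1.5,0,0,0],[0,2,-1.5,0,0,0],[-0.2,1.5,-1,0,0,0],[0,0.5,-0.5,0,0.05,0],[0,0,0,0,0.1,0.01]]]'
python3 -m crank '[[[0,0,0,0,0.11,0.01],[0,0,0,0,0.11,0.01],[0,0,0,0,0.11,0.01],[0,0,0,0,0.11,0.01],[0,0,0,0,0.11,0.01],[0,0,0,0,0.11,0.01],[0,0,0,0,0.11,0.01],[0,0,0,0,0.11,0.01]]]'
python3 -m crank '[[[0,0,0,0,0.11,0.01],[0,0,0,0,0.11,0.01],[0,0,0,0,0.11,0.01],[0,0,0,0,0.1,0],[0,0,0,0,0.05,0],[0,0,0,0,0,0]]]'
python3 - <<'E'
from h import *
go([.56,.032,.03],frame(5.7,45));print(read_state()["q"].round(2))
s=read_camera("side");cv2.imwrite("pics/h1.png",np.clip(cv2.resize(s[170:330,190:350],(560,560),interpolation=3)*2.0,0,255).astype(np.uint8))
E
```

```text
time: 10.8
tool_pos: [0.5484, 0.027, 0.1223]
tcp_rot: [2.911, 0.282, -0.949]
wrist_force: [-0.4, 0.3, -3.7]
width: 0.754
grip_force: 88.8
time: 11.47
tool_pos: [0.5455, 0.0284, 0.125]
tcp_rot: [3.104, 0.191, 0.398]
wrist_force: [-0.1, 0.5, -4.6]
width: 0.753
grip_force: 88.8
time: 11.97
tool_pos: [0.5398, 0.0294, 0.1182]
tcp_rot: [-2.911, -0.141, -1.098]
wrist_force: [-1.5, 0.3, -5.4]
width: 0.752
grip_force: 88.9
t 11.97 shift cm [-4.29 -0.12  7.97] turn [0.0081 0.0646 0.0003] rows>= 2.3 0.5
[-0.06 -0.32  2.53  0.43  0.23  1.04]
```

```bash
python3 -m crank '[[[0.5,0,0.4,0,0,0],[1,0,0.9,0,0,0],[1,0,0.9,0,0,0],[1,0,0.9,0,0,0],[1,0,0.9,0,0,0],[1,0,0.9,0,0,0],[0.5,0,0.5,0,0,0],[0,0,0,0,0,0]]]'
python3 - <<'E'
from h import *
go([.62,.032,.05],frame(5.7,45));print(read_state()["q"].round(2))
E
```

```text
time: 12.68
tool_pos: [0.6305, 0.0368, 0.1264]
tcp_rot: [-2.906, -0.142, -1.116]
wrist_force: [-0.1, 0.2, -4.1]
width: 0.756
grip_force: 89.0
t 12.68 shift cm [-5.92  0.31  4.95] turn [0.0103 0.0526 0.0027] rows>= 1.9 0.4
[-0.02 -0.11  2.36  0.42  0.18  1.06]
```

View pics/h1.png

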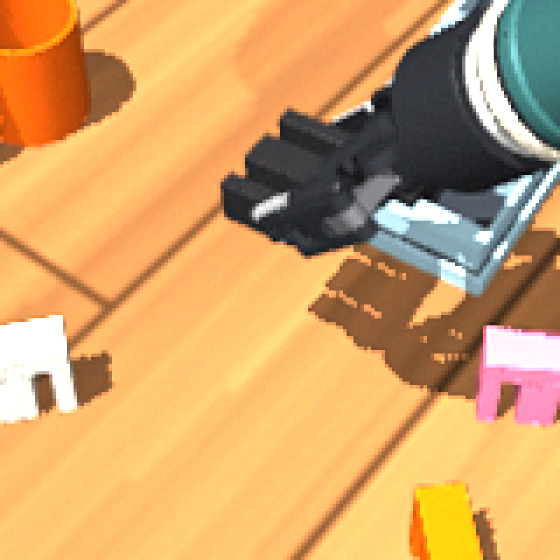

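The frame shows the core held level between the pads, legs pointing away from the robot, near (250,200) and well clear of the mug. I'll finish the tilt and lower.

```bash
python3 -m crank '[[[-1,0,0.8,0,0,0],[-1.2,0.1,1,0,0,0],[-1.2,0.1,1,0,0,0],[-1.2,0.1,1,0,0,0],[-0.7,0,0.6,0.005,0.03,0],[0,0,0,0.005,0.03,0],[0,0,0,0,0,0]]]'
python3 - <<'E'
from h import *
go([.62,.032,-.007],frame(5.7,45.5));print(read_state()["q"].round(2))
E
```

```text
time: 13.27
tool_pos: [0.6196, 0.038, 0.0774]
tcp_rot: [-2.883, -0.147, -1.131]
wrist_force: [1.0, 0.0, -4.8]
width: 0.757
grip_force: 89.1
t 13.27 shift cm [-5.76  0.63  6.17] turn [-0.005   0.0465 -0.    ] rows>= 2.1 0.4
[-0.04 -0.04  2.43  1.43  0.1   0.04]
```

```bash
python3 - <<'E'
import numpy as np
from scipy.optimize import fsolve
D=[((.264,1.604,1.274),.675,.206),((.55,1.32,2.05),.547,.2544),((.696,1.548,1.678),.508,.0255)]
A=[];y=[]
for (a,b,c),r,z in D:
    s=[a,a+b,a+b+c];A+=[[*np.sin(s),0],[*np.cos(s),1]];y+=[r,z]
x,res,*_=np.linalg.lstsq(np.array(A),y,rcond=None);print(x,res)
for r in(.62,.66,.70,.74,.78,.82):
  for z in(.08,-.007):
    def f(q):
        s=[q[0],q[0]+q[1],np.pi-np.radians(45.5)]
        return [x[:3]@np.sin(s)-r,x[:3]@np.cos(s)+x[3]-z]
    q=fsolve(f,[.3,2]);print(r,z,q.round(2),"q5",(np.pi-np.radians(45.5)-q.sum()).round(2))
E
```

```text
[0.50771012 0.56749418 0.37124712 0.25333984] [6.33740171e-08]
0.62 0.08 [-0.05  2.46] q5 -0.06
0.62 -0.007 [0.17 2.48] q5 -0.3
0.66 0.08 [0.03 2.38] q5 -0.06
0.66 -0.007 [0.23 2.4 ] q5 -0.28
0.7 0.08 [0.1 2.3] q5 -0.05
0.7 -0.007 [0.29 2.32] q5 -0.26
0.74 0.08 [0.17 2.22] q5 -0.04
0.74 -0.007 [0.34 2.23] q5 -0.23
0.78 0.08 [0.24 2.13] q5 -0.02
0.78 -0.007 [0.39 2.15] q5 -0.2
0.82 0.08 [0.3  2.05] q5 -0.0
0.82 -0.007 [0.45 2.06] q5 -0.16
```

```bash
python3 -m crank '[[[0,0.1,0,0,0.01,0],[0,0.1,0,0,0.01,0],[-0.2,0.1,0.2,0,0.01,0],[-0.2,0.1,0.2,0,0.01,0],[-0.3,0.1,0.3,0,0,0],[-0.4,0,0.4,0,0,0],[-0.4,0,0.4,0,0,0],[-0.4,0,0.4,0,0,0]]]'
python3 -m crank '[[[-0.4,0,0.4,0,0,0],[-0.4,0,0.4,0,0,0],[-0.4,0,0.4,0,0,0],[0,0,0,0,0,0],[0,0,0,0,0,0]]]'
python3 - <<'E'
from h import *
go([.62,.032,-.007],frame(5.7,45.5));print(read_state()["q"].round(2))
E
```

```text
time: 13.93
tool_pos: [0.6208, 0.0331, 0.0516]
tcp_rot: [-2.86, -0.148, -1.186]
wrist_force: [-0.6, 0.5, -3.7]
width: 0.755
grip_force: 89.1
time: 14.35
tool_pos: [0.6203, 0.0335, 0.0342]
tcp_rot: [-2.86, -0.148, -1.185]
wrist_force: [0.1, 0.7, -3.6]
width: 0.752
grip_force: 89.1
t 14.35 shift cm [-2.95  0.15  2.88] turn [-0.0056  0.0086  0.0017] rows>= 1.0 0.1
[-0.05  0.07  2.46  2.54  0.2  -1.09]
```

```bash
python3 -m crank '[[[-0.4,0.05,0.4,0,0.008,0],[-0.4,0.05,0.4,-0.005,0,0],[-0.4,0,0.4,0,0,0],[-0.4,0,0.4,0,0,0],[-0.4,0,0.4,0,0,0],[-0.2,0,0.2,0,0,0],[0,0,0,0,0,0],[0,0,0,0,0,0]]]'
python3 -m crank '[[[-0.1,0,0.1,0,0,0],[0,0,0,0,0,0],[-0.1,0,0.1,0,0,0],[0,0,0,0,0,0],[0,0,0,0,0,0]]]'
python3 -m crank '[[[-0.1,0,0.1,0,0,0],[0,0,0,0,0,0],[0,0,0,0,0,0]]]'
python3 -m crank '[[[-0.1,0,0.1,0,0,0],[0,0,0,0,0,0],[0,0,0,0,0,0]]]'
python3 - <<'E'
from h import *
go([.62,.032,-.007],frame(5.7,45.5));print(read_state()["q"].round(2),read_state()["torque"].round(2))
E
```

```text
time: 15.02
tool_pos: [0.6209, 0.0325, 0.0034]
tcp_rot: [-2.858, -0.145, -1.2]
wrist_force: [-0.2, -0.7, -3.8]
width: 0.756
grip_force: 89.2
time: 15.43
tool_pos: [0.6208, 0.0325, 0.0005]
tcp_rot: [-2.858, -0.145, -1.2]
wrist_force: [0.0, 0.1, -4.5]
width: 0.754
grip_force: 89.2
time: 15.68
tool_pos: [0.6207, 0.0324, -0.0011]
tcp_rot: [-2.858, -0.145, -1.2]
wrist_force: [0.0, 0.6, -4.5]
width: 0.752
grip_force: 89.2
time: 15.93
tool_pos: [0.6207, 0.0325, -0.0025]
tcp_rot: [-2.858, -0.145, -1.2]
wrist_force: [0.8, 0.2, -3.0]
width: 0.756
grip_force: 89.2
t 15.93 shift cm [-0.37  0.04  0.26] turn [-0.0004 -0.0007  0.0016] rows>= 0.1 0.0
[-0.05  0.17  2.47  2.78  0.31 -1.33] [-0.1   0.82  0.  ]
```

```bash
python3 -m crank '[[[-0.1,0,0.1,0,0,0],[0,0,0,0,0,0],[0,0,0,0,0,0]]]'
python3 -m crank '[[[-0.1,0,0.1,0,0,0],[0,0,0,0,0,0],[0,0,0,0,0,0]]]'
python3 -m crank '[[[-0.1,0,0.1,0,0,0],[0,0,0,0,0,0],[0,0,0,0,0,0]]]'
python3 -m crank '[[[-0.1,0,0.1,0,0,0],[0,0,0,0,0,0],[0,0,0,0,0,0]]]'
python3 -m crank '[[[-0.1,0,0.1,0,0,0],[0,0,0,0,0,0],[0,0,0,0,0,0]]]'
```

```text
time: 16.18
tool_pos: [0.6207, 0.0325, -0.0039]
tcp_rot: [-2.858, -0.145, -1.2]
wrist_force: [-0.0, -0.4, -4.8]
width: 0.75
grip_force: 89.2
time: 16.43
tool_pos: [0.6207, 0.0325, -0.0054]
tcp_rot: [-2.858, -0.145, -1.2]
wrist_force: [-0.2, -0.8, -3.5]
width: 0.749
grip_force: 89.2
time: 16.68
tool_pos: [0.6208, 0.0324, -0.0067]
tcp_rot: [-2.858, -0.145, -1.2]
wrist_force: [-0.9, -1.1, -4.1]
width: 0.753
grip_force: 89.2
time: 16.93
tool_pos: [0.6207, 0.0324, -0.0082]
tcp_rot: [-2.858, -0.145, -1.2]
wrist_force: [-0.7, 0.5, -3.4]
width: 0.754
grip_force: 89.2
time: 17.18
tool_pos: [0.6216, 0.0325, -0.0085]
tcp_rot: [-2.857, -0.145, -1.203]
wrist_force: [-3.3, 0.2, 2.2]
width: 0.753
grip_force: 89.9
```

```bash
python3 -m crank '[[[-0.1,0,0.1,0,0,0],[0,0,0,0,0,0],[0,0,0,0,0,0]]]' 5.5 20
python3 -m crank '[[[0,0,0,0,0,0],[0,0,0,0,0,0],[0,0,0,0,0,0],[0,0,0,0,0,0],[0,0,0,0,0,0]]]' 7.2
python3 -m crank '[[[0,0,-1,0,0,0],[0,0,-2,0,0,0],[0,0,-2.5,0,0,0],[0,0,-2.5,0,0,0],[0,0,-2.5,0,0,0],[0,0,-2.5,0,0,0],[0,0,-2,0,0,0],[0,0,0,0,0,0]]]' 
python3 - <<'E'
from h import *
t=read_camera("top");s=read_camera("side")
cv2.imwrite("pics/t2.png",t);cv2.imwrite("pics/s2.png",s)
t=t.astype(int);s=s.astype(int)
m=camera_model("top")
m1=((t[...,2]-t[...,0])<25)&(t.sum(2)<275)
for n,mm,im in(("top",m1,t),("side",s.max(2)<60,s)):
    m=camera_model(n);c=np.array(m["R"])@[.60,.03,.026]+np.array(m["t"]);u=np.array(m["camera_matrix"])@c;u=u[:2]/u[2]
    b=blob(mm,u);print(n,u.round(),b.sum(),cv2.boundingRect(b),rect(n,b,.026))
E
```

```text
time: 17.43
tool_pos: [0.6227, 0.0326, -0.0085]
tcp_rot: [-2.855, -0.145, -1.208]
wrist_force: [-8.5, -0.3, 11.0]
width: 0.753
grip_force: 91.5
time: 17.85
tool_pos: [0.6212, 0.0325, -0.0107]
tcp_rot: [-2.858, -0.145, -1.201]
wrist_force: [0.3, -0.4, 0.5]
width: 0.843
grip_force: 0.0
time: 18.52
tool_pos: [0.5591, 0.0303, 0.0702]
tcp_rot: [-2.85, -0.157, -1.18]
wrist_force: [-0.1, 0.2, 0.4]
width: 0.839
grip_force: 0.0
top [239. 197.] 492 (225, 185, 30, 25) (array([600. ,  29.5]), array([67.1, 56.8]), 95.8)
side [245. 241.] 2817 (226, 188, 113, 76) (array([536.4, -47.7]), array([281.3, 155.4]), 77.1)
```

The core lies flat at (600, 29.5) mm, 67×57 mm, with yaw matching the nest (95.8°), and it is let go. Next I go vertical, turned a quarter, for the second grasp.

```bash
python3 -m crank '[[[0.7,0,-0.7,0,-0.06,0],[0.7,0,-0.7,0,-0.08,0],[0.7,0,-0.7,0,-0.1,0],[0,0,-1,0,-0.1,0],[0,0,-1,0,-0.1,0],[0,0,-1,0,-0.1,0],[0,0,-0.5,0,-0.1,0],[0,0,0,0,-0.1,0]]]' 8.5 50
python3 - <<'E'
from h import *
print(read_state()["q"].round(2),read_state()["tool_pos"])
go([.60,.0295,.16],frame(95.8))
E
```

```text
time: 19.28
tool_pos: [0.5546, 0.0627, 0.0872]
tcp_rot: [-2.915, -0.227, -0.762]
wrist_force: [-0.0, 1.7, -0.9]
width: 0.997
grip_force: 0.0
[-0.05 -0.14  2.37  0.42  0.45  1.03] [0.55463728 0.06273125 0.08719496]
t 19.28 shift cm [ 7.13  3.49 -4.66] turn [ 0.3261 -0.475  -1.4791] rows>= 2.3 12.7
```

```bash
python3 -m crank '[[[0,0,-2,0,0,0],[1.8,0.9,-0.7,0,0,0],[1.8,0.9,-0.7,0,0,0],[1.8,0.9,-0.6,0,0,0],[1.7,0.8,-0.6,0,0,0],[0,0,0,0.023,-0.034,-0.105],[0,0,0,0.023,-0.034,-0.105],[0,0,0,0.023,-0.034,-0.105]]]'
python3 -m crank '[[[0,0,0,0.023,-0.034,-0.105],[0,0,0,0.023,-0.034,-0.105],[0,0,0,0.023,-0.034,-0.105],[0,0,0,0.023,-0.034,-0.105],[0,0,0,0.023,-0.034,-0.105],[0,0,0,0.023,-0.034,-0.105],[0,0,0,0.023,-0.034,-0.105],[0,0,0,0.023,-0.034,-0.105]]]'
python3 -m crank '[[[0,0,0,0.023,-0.034,-0.105],[0,0,0,0.023,-0.034,-0.105],[0,0,0,0.023,-0.034,-0.105],[0,0,0,0,0,0],[0,0,0,0,0,0]]]'
python3 - <<'E'
from h import *
print(read_state()["q"].round(2))
go([.60,.0295,.08],frame(95.8))
E
```

```text
time: 19.95
tool_pos: [0.6025, 0.0303, 0.1615]
tcp_rot: [-2.884, -0.73, -0.636]
wrist_force: [-0.6, -0.9, -0.3]
width: 0.997
grip_force: 0.0
time: 20.62
tool_pos: [0.6023, 0.0308, 0.1609]
tcp_rot: [-2.422, -1.948, -0.194]
wrist_force: [-0.6, -0.1, 0.1]
width: 0.997
grip_force: 0.0
time: 21.03
tool_pos: [0.6022, 0.0309, 0.1608]
tcp_rot: [2.115, 2.318, 0.009]
wrist_force: [0.9, -0.5, 0.5]
width: 0.996
grip_force: 0.0
[ 0.01  0.16  1.82  0.    1.16 -0.08]
t 21.03 shift cm [-0.13 -0.29  8.08] turn [ 0.0065 -0.0015 -0.0098] rows>= 2.0 0.1
```

```bash
python3 -m crank '[[[-0.1,-0.3,2,0.006,0,-0.01],[0,0,3,0,0,0],[0,0,3,0,0,0],[0,0,3,0,0,0],[0,0,2,0,0,0],[0,0,1,0,0,0],[0,0,0.5,0,0,0],[0,0,0,0,0,0]]]' 7
python3 -m crank '[[[0,0,0.3,0,0,0],[0,0,0.3,0,0,0],[0,0,0.3,0,0,0],[0,0,0.3,0,0,0],[0,0,0,0,0,0]]]'
python3 - <<'E'
from h import *
go([.60,.0295,.0],frame(95.8))
E
```

```text
time: 21.7
tool_pos: [0.5994, 0.0272, 0.0165]
tcp_rot: [2.107, 2.328, -0.001]
wrist_force: [-0.7, -0.1, 0.4]
width: 0.82
grip_force: 0.0
time: 22.12
tool_pos: [0.6003, 0.0272, 0.0055]
tcp_rot: [2.104, 2.328, 0.0]
wrist_force: [-0.5, -0.5, 0.4]
width: 0.819
grip_force: 0.0
t 22.12 shift cm [ 0.23 -0.01  0.55] turn [ 0.0029  0.003  -0.0002] rows>= 0.1 0.0
```

```bash
python3 -m crank '[[[0.2,0,0.3,0.003,0.003,0],[0,0,0.2,0,0,0],[0,0,0.2,0,0,0],[0,0,0,0,0,0]]]'|grep -E "pos|wrist"
python3 -m crank '[[[0,0,0.2,0,0,0],[0,0,0.2,0,0,0],[0,0,0,0,0,0]]]'|grep -E "pos|wrist"
python3 -m crank '[[[0,0,0.2,0,0,0],[0,0,0.2,0,0,0],[0,0,0,0,0,0]]]'|grep -E "pos|wrist"
```

```text
tool_pos: [0.5997, 0.0292, -0.0021]
wrist_force: [0.1, -0.0, 0.5]
tool_pos: [0.5997, 0.0291, -0.006]
wrist_force: [0.3, 0.8, -0.9]
tool_pos: [0.5998, 0.0291, -0.01]
wrist_force: [0.4, 0.0, -0.6]
```

```bash
python3 - <<'E'
from h import *
s=read_camera("side");t=read_camera("top")
a=cv2.resize(s[190:290,190:310],(480,400),interpolation=3);b=cv2.resize(t[150:250,200:280],(320,400),interpolation=3)
cv2.imwrite("pics/g5.png",np.clip(np.hstack([a,b])*2.0,0,255).astype(np.uint8))
E
for i in 1; do python3 -m crank '[[[0,0,0.2,0,0,0],[0,0,0.2,0,0,0],[0,0,0,0,0,0]]]'|grep -E "pos|wrist"; python3 -m crank '[[[0,0,0.15,0,0,0],[0,0,0,0,0,0]]]'|grep -E "pos|wrist"; python3 -m crank '[[[0,0,0.15,0,0,0],[0,0,0,0,0,0]]]'|grep -E "pos|wrist"; python3 -m crank '[[[0,0,0.15,0,0,0],[0,0,0,0,0,0]]]'|grep -E "pos|wrist"; done
```

```text
tool_pos: [0.5998, 0.0291, -0.014]
wrist_force: [-0.4, -0.1, -0.0]
tool_pos: [0.5999, 0.0291, -0.0153]
wrist_force: [0.3, 0.4, -0.2]
tool_pos: [0.6, 0.0291, -0.0168]
wrist_force: [-0.2, -0.7, -0.1]
tool_pos: [0.6, 0.0291, -0.0183]
wrist_force: [-0.4, 0.8, -0.5]
```

```bash
python3 -m crank '[[[0,0,0.15,0,0,0],[0,0,0,0,0,0]]]'|grep -E "pos|wrist"; python3 -m crank '[[[0,0,0.1,0,0,0],[0,0,0,0,0,0]]]'|grep -E "pos|wrist"; python3 -m crank '[[[0,0,0,0,0,0],[0,0,0,0,0,0],[0,0,0,0,0,0],[0,0,0,0,0,0],[0,0,0,0,0,0],[0,0,0,0,0,0]]]' 4.5 40
```

```text
tool_pos: [0.6, 0.0291, -0.0198]
wrist_force: [0.1, -0.8, -0.6]
tool_pos: [0.6001, 0.0291, -0.0207]
wrist_force: [0.9, 0.8, -0.3]
time: 24.63
tool_pos: [0.6009, 0.0291, -0.02]
tcp_rot: [2.106, 2.33, 0.001]
wrist_force: [1.9, -0.5, 3.0]
width: 0.644
grip_force: 45.2
```

```bash
python3 -m crank '[[[0,0,-0.3,0,0,0],[0,0,-0.8,0,0,0],[0,0,-1.5,0,0,0],[0,0,-2,0,0,0],[0,0,-2.5,0,0,0],[0,0,-2.5,0,0,0],[0,0,-1,0,0,0],[0,0,0,0,0,0]]]' 4.5 60
cat > prof.py <<'E'
from h import *
from scipy.ndimage import map_coordinates
def rectify(im,c,z,yaw,half):
    m=camera_model("top");a=np.radians(yaw);g=np.arange(-half,half+.25,.5)/1000
    U,V=np.meshgrid(g,g,indexing="ij") # U own x, V own y
    X=np.stack([c[0]+U*np.cos(a)-V*np.sin(a),c[1]+U*np.sin(a)+V*np.cos(a),0*U+z],-1)
    p=(X@np.array(m["R"]).T+m["t"])@np.array(m["camera_matrix"]).T
    return g*1000,np.stack([map_coordinates(im[...,k].astype(float),[p[...,1]/p[...,2],p[...,0]/p[...,2]],order=1) for k in range(3)],-1)
def cross(g,f,lo,hi):
    """subpixel position of the half-level crossing of f between lo and hi (mm)"""
    k=(g>=lo)&(g<=hi);x,y=g[k],f[k];h=(y.max()+y.min())/2;i=np.flatnonzero(np.diff(np.sign(y-h)))
    return [round(float(x[j]+(h-y[j])/(y[j+1]-y[j])*.5),2) for j in i]
E
python3 - <<'E'
from prof import *
t=cv2.imread("pics/t2.png")
g,w=rectify(t,(.600,.0295),.026,5.75,60);f=w[...,2]
mid=np.abs(g)<20
print("core x",cross(g,f[:,mid].mean(1),-40,-15),cross(g,f[:,np.abs(g)<8].mean(1),15,40))
print("core y",cross(g,f[(g>-24)&(g<24)].mean(0),-45,-25),cross(g,f[(g>-24)&(g<24)].mean(0),25,45))
print("legs/slots y",cross(g,f[(g>0)&(g<24)].mean(0),-24,24))
for v in(-25,25):print("yaw probe +-25: back edge",cross(g,f[:,np.abs(g-v)<6].mean(1),-40,-15))
t=cv2.imread("pics/top0.png");c=(.5332,-.1941)
g,w=rectify(t,c,.031,5.73,75);f=w.sum(2)
side=(np.abs(g)>24)&(np.abs(g)<30)
print("pocket z31 y edges",cross(g,f[(g>-22)&(g<-14)].mean(0),-42,-26),cross(g,f[(g>-22)&(g<-14)].mean(0),26,42))
print("pocket z31 x edges",cross(g,f[:,side].mean(1),-38,-20),cross(g,f[:,side].mean(1),20,38))
print("well ends x",cross(g,f[:,np.abs(g)<15].mean(1),-62,-45),cross(g,f[:,np.abs(g)<15].mean(1),45,62))
g,w=rectify(t,c,.027,5.73,75);f=w.sum(2);r=(g>-5)&(g<22)
print("ribs y",cross(g,f[r].mean(0),-25,-16.5),cross(g,f[r].mean(0),-16.5,-5),cross(g,f[r].mean(0),5,16.5),cross(g,f[r].mean(0),16.5,25))
k=(np.abs(np.abs(g)-16.5)<3);print("ribs x",cross(g,f[:,k].mean(1),-20,0),cross(g,f[:,k].mean(1),18,35))
g,w=rectify(t,c,.014,5.73,150);f=w[...,0]-w[...,2]
print("tray y",cross(g,f[np.abs(g)<50].mean(0),-145,-128),cross(g,f[np.abs(g)<50].mean(0),128,145))
E
```

```text
time: 25.3
tool_pos: [0.6022, 0.0291, 0.0885]
tcp_rot: [2.104, 2.328, 0.005]
wrist_force: [0.5, 0.7, -3.4]
width: 0.64
grip_force: 65.1
core x [-30.62] [29.45]
core y [-40.56] [33.44]
legs/slots y [-12.49, -3.01, 20.27]
yaw probe +-25: back edge [-30.46]
yaw probe +-25: back edge [-29.44]
pocket z31 y edges [-32.03] [33.77]
pocket z31 x edges [-28.06] [29.01]
well ends x [-54.13] [55.13]
ribs y [-20.22] [-10.52] [12.66] [22.08]
ribs x [-9.5] [27.48]
tray y [-136.54] [137.9]
```

```bash
python3 -c "
from h import *
go([.5337,-.1943,.0885],frame(95.73))"
```

```text
t 25.3 shift cm [-21.54  -9.07  -0.03] turn [0.005  0.0006 0.0011] rows>= 5.8 0.0
```

```bash
python3 -m crank '[[[-1.5,-0.6,0,0.005,0,0],[-3,-1.3,0,0,0,0],[-3.5,-1.5,0,0,0,0],[-3.5,-1.5,0,0,0,0],[-3.5,-1.5,0,0,0,0],[-3.5,-1.5,0,0,0,0],[-2,-0.8,0,0,0,0],[-1,-0.4,0,0,0,0]]]'
python3 -m crank '[[[0,0,1,0,0,0],[0,0,1.5,0,0,0],[0,0,1.5,0,0,0],[0,0,0.5,0,0,0],[0,0,0,0,0,0],[0,0,0,0,0,0]]]'
python3 -c "
from h import *
go([.5337,-.1943,.019],frame(95.73))
s=read_camera('side');t=read_camera('top');cv2.imwrite('pics/s3.png',s);cv2.imwrite('pics/t3.png',t)
a=cv2.resize(s[150:250,265:385],(600,500),interpolation=3);cv2.imwrite('pics/n1.png',np.clip(a*1.6,0,255).astype(np.uint8))"
```

```text
time: 25.97
tool_pos: [0.5283, -0.1962, 0.0836]
tcp_rot: [-2.105, -2.323, 0.01]
wrist_force: [0.5, -0.3, -4.7]
width: 0.642
grip_force: 65.0
time: 26.47
tool_pos: [0.5305, -0.1927, 0.0398]
tcp_rot: [-2.101, -2.328, 0.007]
wrist_force: [-0.5, -0.4, -4.2]
width: 0.645
grip_force: 64.8
t 26.47 shift cm [-0.19  0.31  2.08] turn [-0.0071 -0.0013  0.0021] rows>= 0.5 0.1
```

```bash
python3 -m crank '[[[-0.19,0.31,1,-0.007,0,0.002],[0,0,1,0,0,0],[0,0,0.3,0,0,0],[0,0,0,0,0,0],[0,0,0,0,0,0],[0,0,0,0,0,0]]]'
python3 -c "
from h import *
go([.5337,-.1943,.005],frame(95.73))"
```

```text
time: 27.07
tool_pos: [0.5344, -0.1956, 0.0179]
tcp_rot: [2.108, 2.328, 0.002]
wrist_force: [0.1, -0.2, -3.3]
width: 0.639
grip_force: 64.8
t 27.07 shift cm [ 0.14 -0.06  1.29] turn [ 0.0018  0.0001 -0.001 ] rows>= 0.3 0.0
```

Lowering in small steps, watching the force (block top at TCP z ≈ 0.011, home ≈ -0.009).

```bash
python3 -m crank '[[[0.14,-0.06,0,0,0,0],[0,0,0.2,0,0,0],[0,0,0.2,0,0,0],[0,0,0,0,0,0],[0,0,0,0,0,0]]]'|grep -E "pos|wrist"
python3 -m crank '[[[0,0,0.2,0,0,0],[0,0,0.2,0,0,0],[0,0,0,0,0,0],[0,0,0,0,0,0]]]'|grep -E "pos|wrist"
```

```text
tool_pos: [0.5335, -0.1942, 0.0138]
wrist_force: [0.2, 0.8, -4.2]
tool_pos: [0.5334, -0.1941, 0.0097]
wrist_force: [-0.4, 0.3, -4.5]
```

```bash
for i in 1; do python3 -m crank '[[[0,0,0.15,0,0,0],[0,0,0.15,0,0,0],[0,0,0,0,0,0]]]'|grep -E "pos|wrist"
python3 -m crank '[[[0,0,0.1,0,0,0],[0,0,0.1,0,0,0],[0,0,0,0,0,0]]]'|grep -E "pos|wrist"; done
```

```text
tool_pos: [0.5334, -0.1941, 0.0066]
wrist_force: [-0.2, 0.1, -2.9]
tool_pos: [0.5335, -0.1942, 0.0047]
wrist_force: [-0.1, -0.8, -3.3]
```

```bash
python3 -m crank '[[[0,0,0.15,0,0,0],[0,0,0.15,0,0,0],[0,0,0,0,0,0]]]'|grep -E "pos|wrist"
python3 -m crank '[[[0,0,0.15,0,0,0],[0,0,0.15,0,0,0],[0,0,0,0,0,0]]]'|grep -E "pos|wrist"
python3 -m crank '[[[0,0,0.15,0,0,0],[0,0,0.15,0,0,0],[0,0,0,0,0,0]]]'|grep -E "pos|wrist"
python3 -m crank '[[[0,0,0.1,0,0,0],[0,0,0.1,0,0,0],[0,0,0,0,0,0]]]'|grep -E "pos|wrist"
```

```text
tool_pos: [0.5334, -0.1941, 0.0016]
wrist_force: [0.1, -0.3, -4.0]
tool_pos: [0.5334, -0.1941, -0.0014]
wrist_force: [0.1, -0.0, -3.4]
tool_pos: [0.5334, -0.1941, -0.0044]
wrist_force: [0.5, 0.4, -4.2]
tool_pos: [0.5336, -0.1942, -0.0063]
wrist_force: [-0.8, -0.7, -3.2]
```

Entered without contact. Down to the floor (expected at TCP z ≈ -0.009).

```bash
python3 -m crank '[[[0,0,0.1,0,0,0],[0,0,0.1,0,0,0],[0,0,0,0,0,0]]]'|grep -E "pos|wrist"
python3 -m crank '[[[0,0,0.1,0,0,0],[0,0,0,0,0,0]]]'|grep -E "pos|wrist"
python3 -m crank '[[[0,0,0.1,0,0,0],[0,0,0,0,0,0]]]'|grep -E "pos|wrist"
```

```text
tool_pos: [0.5335, -0.1942, -0.0083]
wrist_force: [-0.5, 0.0, -4.5]
tool_pos: [0.5338, -0.1943, -0.0088]
wrist_force: [-0.0, 0.0, -1.8]
tool_pos: [0.5338, -0.1943, -0.0089]
wrist_force: [-3.0, 1.2, 5.3]
```

It touched the floor exactly at the predicted height. Releasing and rising.

```bash
python3 -m crank '[[[0,0,0,0,0,0],[0,0,0,0,0,0],[0,0,0,0,0,0],[0,0,0,0,0,0],[0,0,0,0,0,0]]]' 6.7 20
python3 -m crank '[[[0,0,-0.5,0,0,0],[0,0,-1,0,0,0],[0,0,-2,0,0,0],[0,0,-2.5,0,0,0],[0,0,-2.5,0,0,0],[0,0,-2.5,0,0,0],[0,0,-2.5,0,0,0],[0,0,-2.5,0,0,0]]]'
python3 -m crank '[[[3,-1.5,-2,0,0,0],[4,-1,0,0,0,0],[4,0,0,0,0,0],[4,0,0,0,0,0],[4,0,0,0,0,0],[3,0,0,0,0,0],[1,0,0,0,0,0],[0,0,0,0,0,0]]]'
python3 - <<'E'
from prof import *
t=read_camera("top");s=read_camera("side");cv2.imwrite("pics/t4.png",t)
a=cv2.resize(t[190:270,270:400],(650,400),interpolation=3);b=cv2.resize(s[155:255,270:380],(440,400),interpolation=3)
cv2.imwrite("pics/end.png",cv2.resize(np.clip(np.hstack([a,b])*1.3,0,255).astype(np.uint8),(800,294)))
g,w=rectify(t,(.5337,-.1938),.037,5.73,60);f=w.sum(2)
print("y",cross(g,f[(g>-26)&(g<-14)].mean(0),-45,-26),cross(g,f[(g>-26)&(g<-14)].mean(0),26,45),"x",cross(g,f[:,(np.abs(g)>24)&(np.abs(g)<31)].mean(1),-40,-20),cross(g,f[:,(np.abs(g)>24)&(np.abs(g)<31)].mean(1),20,40))
E
```

```text
time: 30.32
tool_pos: [0.5339, -0.1943, -0.0099]
tcp_rot: [2.108, 2.327, 0.002]
wrist_force: [0.1, -0.0, -0.7]
width: 0.784
grip_force: 0.0
time: 30.98
tool_pos: [0.5334, -0.1943, 0.1523]
tcp_rot: [2.107, 2.327, 0.003]
wrist_force: [-0.2, 0.5, -0.4]
width: 0.786
grip_force: 0.0
time: 31.65
tool_pos: [0.4856, 0.0341, 0.1709]
tcp_rot: [2.103, 2.331, 0.004]
wrist_force: [-0.4, -0.3, -0.6]
width: 0.788
grip_force: 0.0
y [-31.72] [33.89] x [-28.66] [27.91]
```

View pics/end.png

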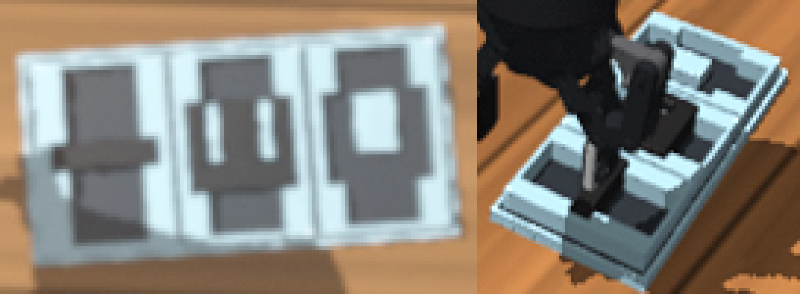

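The last picture shows the E-core in the middle nest at crop (238,145). The light ribs stand in its slots, its back is toward the robot, and it is flat within the outline. The arm is clear, so I'm handing in.

```bash
python3 -c "
from workcell import *
print(finish_job())"
```

```text
the job is handed in; nothing more can be done
None
```

The E-core was laid flat on the bench and released, then taken again by its back and leg ends and set home in its two-rib nest, with the job handed in at about 32 s; early on it was briefly tilted in the fingers by a wrong-axis move and stood back up, never dropped, and the verdict was not shown to me.

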